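# Put the spinning formers away: dust box and sloped rack

## Robot

A 7-joint arm with a two-finger parallel gripper is mounted at the origin on the work surface. World frame = base frame: x ahead of the robot, y to its left, z up, the work surface at z = 0. Lengths are in m, angles in rad, forces in N, time in s.
With the tool pointing down it reaches from about 0.375 to 0.925 m from the base axis. Payload 3.1 kg.
Tool frame: the origin (TCP) lies between the finger pads; the fingertips stand 22 mm ahead of it and the grasp point (between the pads) lies 3 mm ahead of it; z points along the fingers, y is the line along which they close (so a half turn about z gives the same grasp; the last joint's range is limited). The gripper opens to 85 mm and grips with 20 to 120 N. Pads are 22 mm wide; open, the fingers measure 114 mm over their backs; the gripper's body (76 mm by 85 mm) begins 54 mm behind the grasp point. The pads swing forward as they close: fully open they stand 13 mm farther back than shut.
Start: joints at [-1.368, 0.383, 0.044, 1.598, -0.018, 1.161, -0.05], TCP at [0.193, 0.621, 0.253] pointing down, gripper open.
Joint ranges: [-2.61, 2.61], [-0.41, 2.15], [-1.48, 1.57], [0, 2.5], [-1.57, 4.71], [0.05, 1.97], [-2.85, 2.85]. Speed limits (rad/s): [2.79, 2.79, 3.14, 3.14, 3.14, 3.14, 3.14].

## Interface

Orientations are given as a rotation vector (axis times angle).
In Python, from station import status, imaging, close_job gives the robot as it stands.
- The arm moves only by the tool jog_arm, never from a script. Its argument "increments" is one flat list of numbers, 7 for each row, row after row: the finger opening in m, from 0 to 0.0854, then the shift along the world's x, y, z in m, then the turn, a rotation vector about the world's x, y, z in rad. A call has exactly 10 rows; each row is the pose to reach, as a shift and turn from the pose commanded when the call began; what a row does not reach only later rows make up. A row lasts 1/8 s, in which the tool goes at most 62.5 mm and 10.7 degrees, less where a joint would pass 70% of its speed; a pose out of reach is approached as far as the arm can. A call with a gripper value outside its range is refused whole. The fingers move at their own pace and stop on an object; "force" is the grip in N (left out, the last holds). Time passes only in rows, so rows that repeat a pose let the fingers close, or fill a call up. It gives the time, the measured TCP pose, the force, the opening and the grip force at its end, in the units of the state.
- status.observe(): the state, without advancing time (a new reading comes with each control period).
- imaging.grab_frame(name): name is "side" or "top" or "wrist"; returns a dict with "img" (420x560x3 uint8, blue, green, red), "K" (3x3 intrinsics, pixels), "rvec" (rotation vector, rad) and "tvec" (3), from world to camera coordinates, as OpenCV has them. Camera axes: x right, y down, z forward; pixel columns grow to the right and rows downward; lengths in m; the calibration is good to about 2 mm. A picture is of the moment at which its call begins. There is no depth.
- close_job(): hands the job in; it is judged then, once.
Trained networks look in the newest picture that a camera, given by its name, has taken for a name from the list of things; names that differ only in an ending like _2 or _b are one class to them, and where a whole thing is asked for, a point or a joint stands for the part that bears it (a point fixed in the world has none). Each returns a list of dicts, best first, with "p" (0 to 1); they miss things now and then, are a little off and sometimes report something else, mostly with a low value. They report only what shows in the picture. A call takes as long as a camera call. They do not tell look-alikes from the thing itself.
- imaging.trace(camera, label): "pixels" (420x560 bool, what is visible of it) and "extent" ([centre column, centre row, width, height] in pixels, round what is visible of it).
The state is a dict: "clock": time; "joint_positions": joint angles; "qd": joint speeds; "joint_torque": joint torques, N m; "ee_pos": TCP position; "eef_rot": TCP orientation; "wrist_force": force on the tool from outside, world axes, zero at the start; "torque": the same for the moment, N m; "finger_gap": finger opening in m; "gripper_force": force on a finger pad.
Only numpy, scipy, OpenCV 4.12 (cv2) and the standard library are available. Lean on these libraries where they do the work, as an engineer would, in place of code of your own. Each camera call takes 0.05 s, during which the arm holds its last target. There are 200 camera calls.

## Task

Put the lathe's three steel formers away. Lay the long former on the two rods in front of the grey dust box and push it nose first through the sprung flap until all of it has dropped inside and the flap has swung shut behind it, the former alone holding the flap open. Stand both short formers on their bases on the sloped board, each resting against the cleat at its lower edge. Leave the other things on the bench where they are.

Things in the scene. Friction and masses are not known exactly. Their poses are not given: they have to be found in the camera images.
- former_mid (a point): Centre of the long former: a bare steel bullet, 120 long, 32 in diameter, about 0.4 kg, straight up to 20 past the centre, then narrowing to a round nose. x runs along it to the nose (tip 60 from the centre; flat tail end 60 the other way). Starts level, its centre 44 above the bench, on a wooden rest 26 wide, 100 long and 30 high that leaves its sides free.
- former_nose (a point): Tip of the long former's nose, on its axis.
- box: Grey fixed steel dust box, 84 wide inside, with a clear roof, two rods in front. Origin on the bench straight below the flap's hinge; x points level into the box, z up. Inside, the floor is 12 above the bench and reaches to x = 165. Its side walls begin at x = -28. The hinge bar and roof edge span the top of the opening: they begin at x = -4 and lie 112 to 122 above the bench.
- rods (a point): On the axis of the long former when it lies on the two level rods, 80 above the bench, 100 in front of the hinge; axes as the box's. The former's centre can be laid here. The rods are 8 thick, 22 apart between centres, their tops 67 above the bench, from box x = -168 to -32; the former lies in the groove between them. Fingers astride the former fit beside the rods; a post stands under them at x = -160.
- edge (a point): Middle of the rods' end at the box, at the height of the long former's axis (80 above the bench), 32 in front of the hinge; axes as the box's. Past it the floor is low: a former pushed in tips nose down and falls in wholly, below the flap, once its tail is past. The tail must be pushed about 20 past this point; vertical fingers behind it can go 25 past, below the hinge bar, with the hand above the roof.
- flap (a joint): The steel flap in the box's opening, 76 wide, 60 long, hinged along its top edge 114 above the bench at the box's x = 0, its lower edge leaning out to x = -26. 0 = shut, grows to 1.9 rad as it is pushed inwards (lower edge swings into the box and up). A light spring (about 1 N at the former's nose) shuts it by itself.
- bell_mid (a point): Centre (half-way up, 32 above its underside) of the slimmer, taller short former: bare steel, upright, 64 high, flat round base 48 in diameter and 8 thick, above it a straight round body 34 in diameter from 13 to 42 above the underside, then a rounded top. z is its axis, up. About 0.25 kg. Starts standing on the bench.
- acorn_mid (a point): Centre (half-way up, 26 above its underside) of the stouter, lower short former: bare steel, upright, 52 high, flat round base 48 in diameter and 8 thick, above it a straight round body 42 in diameter from 12 to 36 above the underside, then a blunt top. z is its axis, up. About 0.25 kg. Starts standing on the bench.
- board: Sloped fixed wooden board, 210 wide, rising away from the robot at 18 degrees. Origin on its upper surface, middle of the foot of the cleat; x points up the slope along the surface, z square to it. The cleat is a dark strip along the lower edge, 12 proud of the surface, its face at x = 0: a short former against it has its axis at x = 24. Both fit side by side, for example at y = -48 and 48.
- tin: Bystander: dark round tin, 60 across, 45 high; origin at its underside.
- cup: Bystander: spun brass cup, 70 across, 60 high; origin at its underside.
- blanks: Bystander: short stack of aluminium discs, 80 across, 18 high; origin at its underside.
- wrench: Bystander: wrench lying at the right; origin at its underside.
- hammer: Bystander: hammer lying at the left; origin at its underside.
- key: Bystander: T-shaped chuck key lying at the right; origin at its underside.
Things that resemble listed ones, but are neither listed nor needed, are in the scene too. What is shaped like the part that bears bell_mid but pink is not meant.

How it is judged:
On the way, in this order (a step that is already met when the one before it is completed fails the run):
1. the long former, nose first, holds the flap open, with the fingers off the flap (value of joint flap above 0.5 rad and contact force between former and flap above 0.05 N and contact force between the fingers and flap below 0.1 N and x of former_nose in the frame of box above 0.01 m and x of former_mid in the frame of box below 0.03 m), for 0.1 s.
2. the long former lies wholly in the box and the flap has shut behind it (x of former_mid in the frame of box between 0.02 and 0.14 m and y of former_mid in the frame of box between -0.04 and 0.04 m and z of former_mid in the frame of box below 0.05 m and value of joint flap below 0.06 rad), for 0.2 s.
At the end, for the whole second after the job is handed in: The long former lies at rest wholly inside the dust box, below the flap, and the flap is shut (within 0.06 rad); both short formers stand still on their bases on the sloped board (square to it within 0.1 rad), within about 7 mm of resting against the cleat (all of step 2 and linear speed of each of former, bell, acorn below 0.02 m/s and x of bell_mid in the frame of board between 0.02 and 0.031 m and y of bell_mid in the frame of board between -0.09 and 0.09 m and z of bell_mid in the frame of board between 0.028 and 0.036 m and angle between the z axis of each of bell_mid, acorn_mid and the z axis of board, either way round below 0.1 rad and x of acorn_mid in the frame of board between 0.02 and 0.031 m and y of acorn_mid in the frame of board between -0.09 and 0.09 m and z of acorn_mid in the frame of board between 0.022 and 0.03 m); the robot touches nothing.
It fails at once if a bystander is moved by more than 30 mm (distance of any of tin, cup, blanks, wrench, hammer, key from where it was at the start of the episode above 0.03 m).
It also fails if it takes over 72 s, if anything falls off the work surface, if the arm or the gripper's body presses on something with over 40 N, if the wrist force passes 120 N, or if a joint passes its speed limit or range.

## Working session

There is one attempt and no reset: what is moved stays moved. The work goes in short steps, Python scripts to look and compute and a tool call to move; the robot and the scene stay as the last step left them, time stands still between calls to the robot, and variables do not carry over. Pictures are saved under pics/ and viewed, at most 10 in all, crops included, and the job is handed in when it is done.

Besides the shell and the picture viewer there is one more tool, called after "Call:" as name(argument=value, ...) on one line, values as JSON. jog_arm: Moves the arm, as the interface text tells. Its arguments: {"type":"object","properties":{"increments":{"type":"array"},"force":{"type":"number"}},"required":["increments"]}

```bash
mkdir -p pics; cat > h.py <<'E'
import numpy as np,cv2
from station import status,imaging
def cam(f):
    R=cv2.Rodrigues(np.array(f["rvec"],float))[0];return np.array(f["K"]),R,np.array(f["tvec"],float).ravel()
def ray(f,uv,z):
    K,R,t=cam(f);d=R.T@np.linalg.inv(K)@np.array([uv[0],uv[1],1.]);c=-R.T@t
    return c+d*(z-c[2])/d[2]
def proj(f,p):
    K,R,t=cam(f);q=(R@np.atleast_2d(p).T).T+t;q=q@K.T;return q[:,:2]/q[:,2:]
E
python3 - <<'E'
from h import *
s=status.observe();print(s)
F={}
for c in("side","top"):
    f=imaging.grab_frame(c);F[c]=f
    K,R,t=cam(f);print(c,"cam pos",(-R.T@t).round(3),K[0,0])
    im=f["img"].copy()
    for l in("former_mid","bell_mid","acorn_mid","box","board","flap"):
        for d in imaging.trace(c,l)[:3]:
            e=d["extent"];m=d["pixels"];ys,xs=np.nonzero(m);print(c,l,round(d["p"],2),np.round(e,1),m.sum(),np.round([xs.mean(),ys.mean()],1),ray(f,e[:2],.03).round(3))
    cv2.imwrite(f"pics/{c}0.png",cv2.resize(im,(784,588)))
E
```

```text
{'clock': 0.0, 'joint_positions': array([-1.36779072,  0.38383026,  0.04381632,  1.59957473, -0.01787359,
        1.16117497, -0.04991601]), 'qd': array([ 0.00056197, -0.00070631,  0.00128401,  0.00128187,  0.0008094 ,
        0.00180327, -0.00207118]), 'joint_torque': array([-2.60032857e-04, -4.33457708e+01,  1.02411859e+00, -2.49509758e+01,
        1.04678725e-02,  1.14262156e-02,  1.25363272e-06]), 'ee_pos': array([0.19232728, 0.61997657, 0.25188952]), 'eef_rot': array([-0.47054885, -3.10591492,  0.00405992]), 'wrist_force': array([0.36848291, 0.12504948, 0.47037982]), 'torque': array([ 0.0027513 ,  0.05823386, -0.00609713]), 'gripper_force': 0.0, 'finger_gap': 0.08552611644988282}
side cam pos [ 0.402 -0.799  0.609] 387.2136588276429
side former_mid 0.82 [222.5 242.1  44.   25.5] 565 [223.6 242.2] [ 0.483 -0.006  0.03 ]
side bell_mid 0.67 [250.2 216.8  18.5  23.6] 301 [248.5 216.8] [0.575 0.09  0.03 ]
side bell_mid 0.64 [283.4 244.2  18.2  28.3] 355 [281.4 246. ] [ 0.628 -0.056  0.03 ]
side acorn_mid 0.6 [285.2 222.8  16.3  27.2] 314 [285.  222.3] [0.66  0.036 0.03 ]
side box 0.64 [240.7 177.6 113.   53.8] 3740 [255.1 177. ] [0.596 0.333 0.03 ]
side board 0.89 [292.1 303.1  82.3  97.7] 5703 [287.8 302. ] [ 0.588 -0.254  0.03 ]
top cam pos [ 0.358 -0.002  1.482] 494.44325497873444
top former_mid 0.94 [281.2 264.4  18.3  38.4] 378 [281.3 264.3] [ 0.483 -0.027  0.03 ]
top bell_mid 0.65 [237.  235.3  14.8  12. ] 204 [237.6 235.7] [0.569 0.104 0.03 ]
top bell_mid 0.5 [288.5 219.   17.3  14.6] 193 [288.9 219.3] [ 0.618 -0.048  0.03 ]
top box 0.61 [180.2 224.4  45.5 121.7] 3650 [178.5 214.9] [0.601 0.274 0.03 ]
top board 0.56 [358.6 235.1  80.1  57.1] 3490 [358.8 232.6] [ 0.571 -0.256  0.03 ]
top board 0.2 [277.8 169.1  20.7  24. ] 331 [278.1 168.5] [ 0.772 -0.016  0.03 ]
top flap 0.59 [172.3 231.   23.8  15. ] 302 [174.6 231.2] [0.581 0.296 0.03 ]
```

```bash
python3 - <<'E'
from h import *
a=imaging.grab_frame("top")["img"];cv2.imwrite("pics/tc.png",cv2.resize(a[130:310,130:430],(800,480),interpolation=cv2.INTER_CUBIC))
a=imaging.grab_frame("side")["img"];cv2.imwrite("pics/sc.png",cv2.resize(a[130:370,130:430],(750,600),interpolation=cv2.INTER_CUBIC))
E
```

```text
(no output)
```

View pics/tc.png

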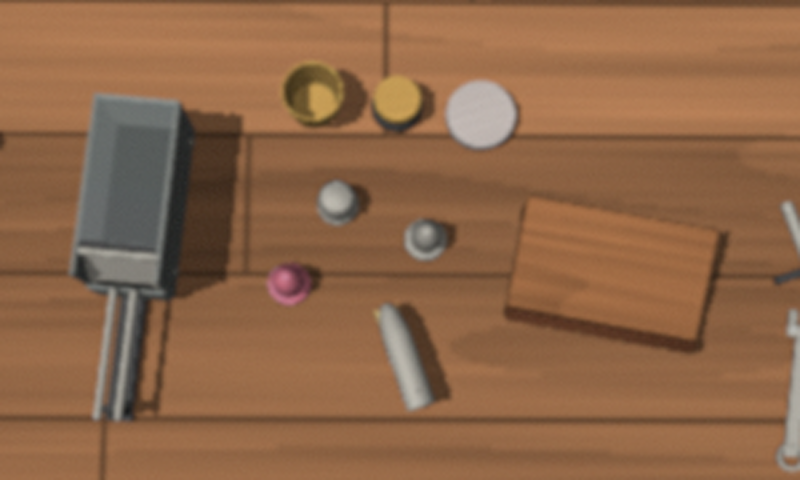

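View pics/sc.png

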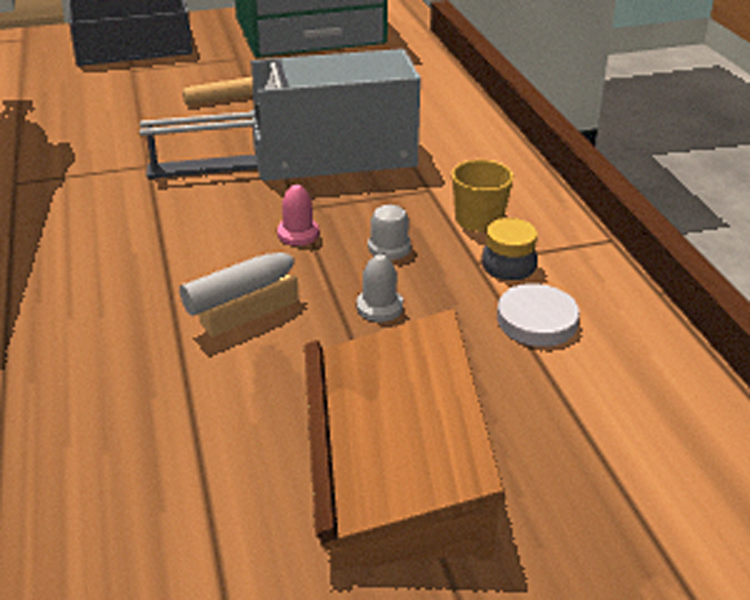

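Top crop: pink look-alike at full-frame (239,236), the grey bell (slim, domed) at (290,219), the acorn (stout, blunt) at (257,206). The pink one is excluded, and the grey slim one fits bell_mid. Long former at (281,264) with its nose up, i.e. +x. Box left with rods towards the robot, board right with its dark cleat on the near side.

```bash
cat > fit.py <<'E'
from h import *
from scipy.optimize import minimize
from scipy.spatial.transform import Rotation as Ro
def Rz(a): return Ro.from_euler('z',a).as_matrix()
an=np.linspace(0,2*np.pi,24,endpoint=False)
def revolve(prof): # list of convex chunks from (h,r)
    ring=lambda h,r:np.c_[r*np.cos(an),r*np.sin(an),np.full(24,h)]
    return [np.vstack([ring(*a),ring(*b)]) for a,b in zip(prof,prof[1:])]
BELL=revolve([(0,24),(8,24),(13,17),(42,17),(50,15.5),(57,11.5),(62,6),(64,0)])
ACORN=revolve([(0,24),(8,24),(12,21),(36,21),(44,19.5),(49,16),(52,9)])
FORM=revolve([(-60,16),(20,16),(35,14),(48,9.5),(56,5),(60,0)])
FORM=[c[:,[2,0,1]] for c in FORM]
def hexa(x0,x1,y,z0,z1,yc=0): return np.array([[a,yc+b,c] for a in(x0,x1) for b in(-y,y) for c in(z0,z1)],float)
def render(f,chunks,T):
    s=4;im=np.zeros((420*s,560*s),np.uint8)
    for c in chunks:
        p=proj(f,T(c/1000.));p=(p+.5)*s-.5
        cv2.fillConvexPoly(im,cv2.convexHull(np.round(p*16).astype(np.int32)),255,shift=4)
    return cv2.resize(im,(560,420),interpolation=cv2.INTER_AREA)/255.
def fit(views,model,x0,step):
    def cost(v):
        ch,T=model(v);return sum(np.abs(render(f,ch,T)-m).sum()/m.sum() for f,m in views)
    x0=np.array(x0,float)
    r=minimize(cost,x0,method='Nelder-Mead',options=dict(initial_simplex=np.vstack([x0]+[x0+np.eye(len(x0))[i]*step[i] for i in range(len(x0))]),maxiter=400,xatol=1e-4,fatol=1e-4))
    return r.x,r.fun
def planar(ch,z): return lambda v:(ch,lambda c:c@Rz(v[2] if len(v)>2 else 0).T+[v[0],v[1],z])
def box(v):
    ch=[hexa(-28,v[3],45,0,122),hexa(-168,-32,4,59,67,11),hexa(-168,-32,4,59,67,-11)]
    return ch,lambda c:c@Rz(v[2]).T+[v[0],v[1],0]
def boardT(v):
    M=Rz(v[2])@Ro.from_euler('y',-np.radians(18)).as_matrix()
    return lambda c:c@M.T+[v[0],v[1],v[3]]
def board(v):
    t=v[5]*1000;L=v[4]*1000
    s,c=np.sin(np.radians(18)),np.cos(np.radians(18));T=boardT(v)
    top=np.array([[a,b,0] for a in(-t,L) for b in(-105,105)],float)
    low=top-v[6]*1000*np.array([0,0,1])*1.0
    return [np.vstack([top,low]),hexa(-t,0,105,0,12)],T
E
python3 - <<'E'
from fit import *
F={c:imaging.grab_frame(c) for c in("side","top")}
def m(c,l,near=None):
    D=imaging.trace(c,l)
    if near: D=[d for d in D if np.hypot(d["extent"][0]-near[0],d["extent"][1]-near[1])<8]
    return (F[c],D[0]["pixels"].astype(float)) if D else None
def go(n,vs,*a):
    vs=[v for v in vs if v]
    for sub in ([vs] if len(vs)<2 or n in("board",) else [vs,vs[:1],vs[1:]]):
        x,c=fit(sub,*a);print(n,x.round(4),round(c,3))
go("former",[m("side","former_mid"),m("top","former_mid")],planar(FORM,.044),[.48,-.02,.3],[.01,.01,.1])
go("bell",[m("side","bell_mid",(283,244)),m("top","bell_mid",(289,219))],planar(BELL,0),[.618,-.048],[.01,.01])
go("acorn",[m("side","acorn_mid",(285,222)),m("top","acorn_mid",(257,206))],planar(ACORN,0),[.655,.04],[.01,.01])
go("box",[m("side","box"),m("top","box")],box,[.57,.29,-.1,170],[.02,.02,.1,5])
go("board",[m("side","board"),m("top","board")],board,[.52,-.25,-.15,.03,.13,.01,.03],[.02,.02,.05,.01,.02,.004,.01])
E
```

```text
former [ 0.4901 -0.0235  0.3517] 0.247
former [ 0.4926 -0.0233  0.3728] 0.123
former [ 0.4881 -0.0242  0.3592] 0.082
bell [ 0.6232 -0.052 ] 0.298
bell [ 0.6246 -0.0497] 0.096
bell [ 0.6208 -0.0516] 0.142
acorn [0.6639 0.0498] 0.255
acorn [0.665  0.0502] 0.126
acorn [0.6624 0.05  ] 0.098
box [ 5.830000e-01  2.757000e-01 -7.610000e-02  1.738858e+02] 0.263
box [ 5.86300e-01  2.77200e-01 -7.61000e-02  1.73232e+02] 0.133
box [ 5.821000e-01  2.754000e-01 -7.850000e-02  1.731816e+02] 0.12
board [ 0.601  -0.1376 -0.0159  0.0269  0.     -0.      0.0215] 2.039
```

```bash
python3 - <<'E'
from fit import *
def board2(v):
    T=boardT(v);t,L=v[5]*1000,v[4]*1000
    top=np.array([[a,b,0] for a in(-t,L) for b in(-105,105)],float)
    w=T(top/1000);w2=w.copy();w2[:,2]=0
    return [np.vstack([w,w2])*1000,T(hexa(-t,0,105,0,12)/1000)*1000],lambda c:c
vs=[]
for c in("side","top"):
    f=imaging.grab_frame(c);D=imaging.trace(c,"board")
    for d in D:print(c,d["p"],d["extent"])
    m=D[0]["pixels"].astype(float);vs.append((f,m))
x0=[.52,-.25,-.15,.03,.14,.01]
for sub in (vs,vs[:1],vs[1:]):
    x,c=fit(sub,board2,x0,[.02,.02,.05,.01,.02,.004]);print(x.round(4),round(c,3))
    if sub is vs: X=x
out=[]
for f,m in vs:
    im=cv2.resize(f["img"],None,fx=4,fy=4,interpolation=cv2.INTER_CUBIC)
    T=boardT(X);L=X[4]
    for q in ([[0,-.105,0],[0,.105,0],[L,.105,0],[L,-.105,0]],[[0,-.105,.012],[0,.105,.012]]):
        p=(proj(f,T(np.array(q)))+.5)*4;cv2.polylines(im,[p.astype(np.int32)],True,(0,255,0),1)
    c=proj(f,T(np.array([.05,0,0])))[0]*4;c=c.astype(int);out.append(im[c[1]-200:c[1]+200,c[0]-200:c[0]+200])
cv2.imwrite("pics/b.png",np.hstack(out))
E
```

```text
side 0.69 [292.5, 303.0, 78.3, 95.8]
top 0.55 [357.4, 234.0, 81.4, 55.0]
[ 0.5249 -0.2413 -0.1801  0.0355  0.124   0.0114] 0.257
[ 0.5457 -0.1927 -0.1637 -0.0296  0.1305  0.0233] 0.052
[ 0.5256 -0.2453 -0.177   0.0252  0.1237  0.0126] 0.026
```

View pics/b.png

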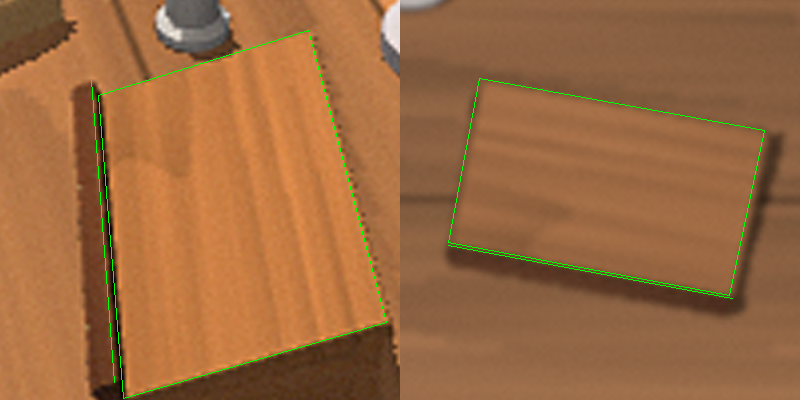

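Board overlay: the green outline follows the board surface in both views, with the cleat face on the lower/left edge. The fits are consistent, so I move to the long former first.

Call:
jog_arm(increments=[0.085, 0.297, -0.644, -0.09, 0, 0, 0.66, 0.085, 0.297, -0.644, -0.09, 0, 0, 0.66, 0.085, 0.297, -0.644, -0.09, 0, 0, 0.66, 0.085, 0.297, -0.644, -0.09, 0, 0, 0.66, 0.085, 0.297, -0.644, -0.09, 0, 0, 0.66, 0.085, 0.297, -0.644, -0.09, 0, 0, 0.66, 0.085, 0.297, -0.644, -0.09, 0, 0, 0.66, 0.085, 0.297, -0.644, -0.09, 0, 0, 0.66, 0.085, 0.297, -0.644, -0.09, 0, 0, 0.66, 0.085, 0.297, -0.644, -0.09, 0, 0, 0.66], force=60)

```text
clock: 2.85
ee_pos: [0.4532, 0.0562, 0.175]
eef_rot: [-0.562, 3.089, 0.001]
wrist_force: [1.0, 0.9, -0.3]
finger_gap: 0.0851
gripper_force: 0.0
```

Call:
jog_arm(increments=[0.085, 0.037, -0.08, -0.015, 0, 0, 0, 0.085, 0.037, -0.08, -0.015, 0, 0, 0, 0.085, 0.037, -0.08, -0.015, 0, 0, 0, 0.085, 0.037, -0.08, -0.015, 0, 0, 0, 0.085, 0.037, -0.08, -0.015, 0, 0, 0, 0.085, 0.037, -0.08, -0.015, 0, 0, 0, 0.085, 0.037, -0.08, -0.015, 0, 0, 0, 0.085, 0.037, -0.08, -0.015, 0, 0, 0, 0.085, 0.037, -0.08, -0.015, 0, 0, 0, 0.085, 0.037, -0.08, -0.015, 0, 0, 0])

```text
clock: 4.1
ee_pos: [0.4892, -0.0223, 0.1596]
eef_rot: [0.561, -3.091, 0.0]
wrist_force: [1.0, -0.4, -0.4]
finger_gap: 0.0852
gripper_force: 0.0
```

```bash
python3 - <<'E'
from fit import *
print(status.observe()["ee_pos"],status.observe()["eef_rot"])
f=imaging.grab_frame("wrist");D=imaging.trace("wrist","former_mid")
for d in D:print(d["p"],d["extent"])
im=f["img"].copy()
if D:
    x,c=fit([(f,D[0]["pixels"].astype(float))],planar(FORM,.044),[.49,-.0235,.36],[.01,.01,.05]);print(x.round(4),c)
    r=render(f,*planar(FORM,.044)(x));k=cv2.findContours((r>.5).astype(np.uint8),0,1)[0];cv2.drawContours(im,k,-1,(0,255,0),1)
cv2.imwrite("pics/w1.png",im)
E
```

```text
[ 0.48921643 -0.02228799  0.15959162] [ 5.60933890e-01 -3.09108663e+00  5.06410674e-05]
0.82 [282.5, 202.4, 40.3, 137.4]
[ 0.4891 -0.0234  0.3441] 0.02967127460620433
```

View pics/w1.png

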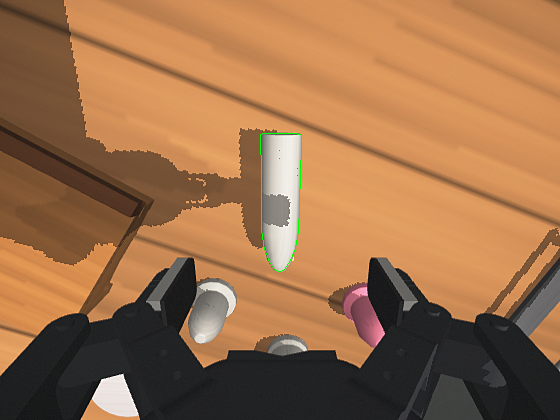

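The wrist view shows the long former at (282,202), nose towards the hand, with the fitted outline matching. Grasp it.

Call:
jog_arm(increments=[0.085, 0, -0.001, -0.05, 0, 0, 0, 0.085, 0, -0.001, -0.09, 0, 0, 0, 0.085, 0, -0.001, -0.115, 0, 0, 0, 0.085, 0, -0.001, -0.115, 0, 0, 0, 0, 0, -0.001, -0.115, 0, 0, 0, 0, 0, -0.001, -0.115, 0, 0, 0, 0, 0, -0.001, -0.115, 0, 0, 0, 0, 0, -0.001, -0.115, 0, 0, 0, 0, 0, -0.001, -0.115, 0, 0, 0, 0, 0, -0.001, -0.08, 0, 0, 0], force=60)

```text
clock: 5.45
ee_pos: [0.486, -0.0231, 0.0777]
eef_rot: [0.56, -3.084, -0.001]
wrist_force: [0.1, -0.0, -3.8]
finger_gap: 0.0301
gripper_force: 60.7
```

Call:
jog_arm(increments=[0, 0, 0, 0.06, 0, 0, 0, 0, -0.006, 0.05, 0.1, 0, 0, -0.1, 0, -0.006, 0.11, 0.1, 0, 0, -0.25, 0, -0.006, 0.17, 0.1, 0, 0, -0.437, 0, -0.006, 0.23, 0.1, 0, 0, -0.437, 0, -0.006, 0.28, 0.1, 0, 0, -0.437, 0, -0.006, 0.307, 0.1, 0, 0, -0.437, 0, -0.006, 0.307, 0.1, 0, 0, -0.437, 0, -0.006, 0.307, 0.1, 0, 0, -0.437, 0, -0.006, 0.307, 0.1, 0, 0, -0.437])

```text
clock: 6.7
ee_pos: [0.4833, 0.2814, 0.1791]
eef_rot: [-0.127, -3.138, 0.002]
wrist_force: [0.3, -0.6, -3.4]
finger_gap: 0.0305
gripper_force: 60.7
```

```bash
python3 - <<'E'
from fit import *
s=status.observe();print(s["ee_pos"],s["eef_rot"],s["finger_gap"])
out=[]
for c in("wrist","side"):
    f=imaging.grab_frame(c);im=cv2.resize(f["img"],None,fx=2,fy=2,interpolation=cv2.INTER_CUBIC)
    for b,col in(((.583,.2757,-.078),(0,255,0)),):
        for y in(-.011,.011):
            q=np.array([[-.168,y,.067],[-.032,y,.067]])@Rz(b[2]).T+[b[0],b[1],0]
            p=((proj(f,q)+.5)*2).astype(int);cv2.line(im,p[0].tolist(),p[1].tolist(),col,1)
    D=imaging.trace(c,"former_mid")
    if D:
        t=s["ee_pos"]
        m=lambda v:(FORM,lambda k:k@Rz(v[2]).T+[v[0],v[1],v[3]])
        x,cc=fit([(f,D[0]["pixels"].astype(float))],lambda v:planar(FORM,t[2])(v),[t[0],t[1],-.078],[.01,.01,.05]);print(c,D[0]["p"],x.round(4),cc)
    out.append(im if c=="wrist" else im[200:620,200:760])
cv2.imwrite("pics/w2.png",cv2.resize(out[0],(800,600)));cv2.imwrite("pics/s2.png",out[1])
E
```

```text
[0.48328547 0.28141727 0.17910465] [-1.26888708e-01 -3.13817043e+00  2.31787457e-03] 0.030499981313575515
wrist 0.93 [ 0.4815  0.2816 -0.0883] 0.13746858788983055
side 0.87 [ 0.4842  0.2786 -0.0309] 0.34256193495362214
```

View pics/w2.png

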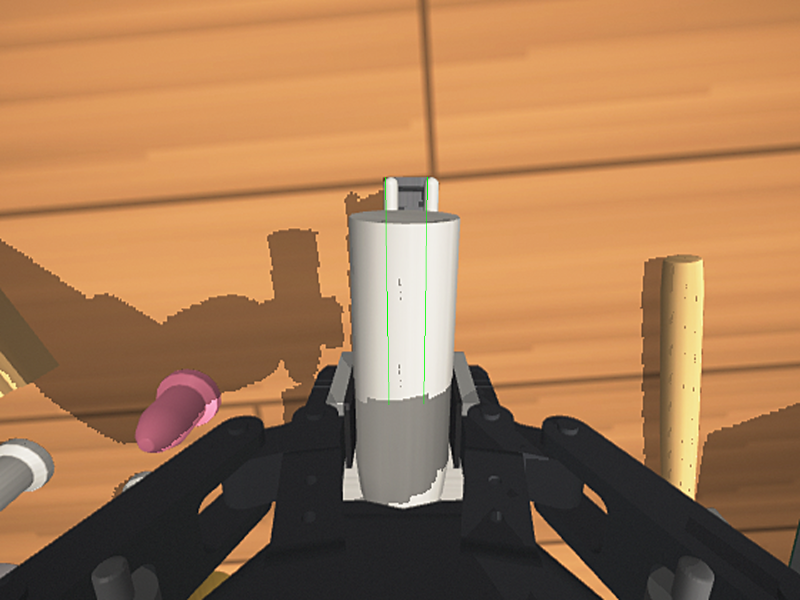

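```bash
python3 - <<'E'
from h import *
f=imaging.grab_frame("top")
a=cv2.imread("pics/tc.png");hsv=cv2.cvtColor(a,cv2.COLOR_BGR2HSV)
L=[];Rr=[]
for r in range(300,406,8):
    s=hsv[r-2:r+3,80:165,1].mean(0);g=a[r-2:r+3,80:165].mean((0,2))
    print(r,[int(80+k) for k in range(1,84) if g[k]>g[k-1] and g[k]>=g[k+1] and g[k]>110],(np.nonzero(s<90)[0][[0,-1]]+80))
b=(.583,.2757,-.078)
for b in ((.583,.2757,-.078),(.5835,.277,-.095)):
  for y in(-.011,.011):
    q=np.array([[-.168,y,.067],[-.032,y,.067]])@np.array([[np.cos(b[2]),-np.sin(b[2]),0],[np.sin(b[2]),np.cos(b[2]),0],[0,0,1]]).T+[b[0],b[1],0]
    print(b,y,((proj(f,q)+.5-130)*2.667).round(1))
E
```

```text
300 [111, 131] [107 164]
308 [109, 130] [105 146]
316 [108, 129] [105 144]
324 [107, 128] [104 143]
332 [106, 127] [103 142]
340 [105, 126] [102 141]
348 [81, 88, 94, 104, 125, 152, 154] [101 140]
356 [86, 90, 103, 124, 152] [100 139]
364 [85, 87, 90, 102, 123, 152] [ 99 138]
372 [101, 122, 149] [ 97 137]
380 [100, 121, 149] [ 97 136]
388 [99, 120, 149] [ 95 135]
396 [98, 119] [ 94 135]
404 [86, 97, 118] [ 93 133]
(0.583, 0.2757, -0.078) -0.011 [[117.9 420.3]
 [133.  293.5]]
(0.583, 0.2757, -0.078) 0.011 [[ 97.2 418.6]
 [112.7 291.8]]
(0.5835, 0.277, -0.095) -0.011 [[114.  419.7]
 [131.3 293.1]]
(0.5835, 0.277, -0.095) 0.011 [[ 93.4 417.7]
 [111.  291.1]]
```

View pics/s2.png

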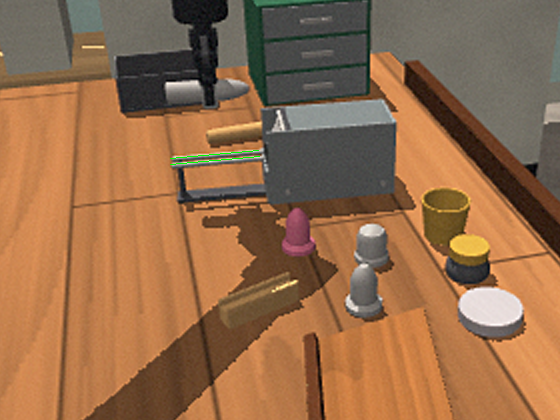

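The side view shows the former in hand above the rods, with the drawn rod lines about 2 mm off. Row peaks in the top picture put the rods ~2 mm to +y. Lower with that correction.

Call:
jog_arm(increments=[0, 0.001, 0.004, -0.04, 0, 0, -0.003, 0, 0.001, 0.004, -0.075, 0, 0, -0.003, 0, 0.001, 0.004, -0.085, 0, 0, -0.003, 0, 0.001, 0.004, -0.092, 0, 0, -0.003, 0, 0.001, 0.004, -0.095, 0, 0, -0.003, 0, 0.001, 0.004, -0.097, 0, 0, -0.003, 0, 0.001, 0.004, -0.098, 0, 0, -0.003, 0, 0.001, 0.004, -0.098, 0, 0, -0.003, 0, 0.001, 0.004, -0.098, 0, 0, -0.003, 0, 0.001, 0.004, -0.098, 0, 0, -0.003])

```text
clock: 8.2
ee_pos: [0.486, 0.2862, 0.0829]
eef_rot: [0.129, 3.137, -0.002]
wrist_force: [0.0, -6.5, 3.4]
finger_gap: 0.0303
gripper_force: 62.1
```

Call:
jog_arm(increments=[0, 0, -0.002, 0, 0, 0, 0, 0.04, 0, -0.002, 0, 0, 0, 0, 0.05, 0, -0.002, 0, 0, 0, 0, 0.06, 0, -0.002, 0, 0, 0, 0, 0.06, 0, -0.002, 0, 0, 0, 0, 0.06, 0, -0.002, 0.02, 0, 0, 0, 0.06, 0, -0.002, 0.06, 0, 0, 0, 0.06, 0, -0.002, 0.1, 0, 0, 0, 0, -0.06, 0.003, 0.1, 0, 0, 0, 0, -0.11, 0.008, 0.1, 0, 0, 0])

```text
clock: 9.45
ee_pos: [0.3731, 0.2963, 0.1823]
eef_rot: [0.128, 3.138, 0.003]
wrist_force: [-0.5, 1.6, -1.0]
finger_gap: 0.0241
gripper_force: 0.0
```

```bash
python3 - <<'E'
from fit import *
s=status.observe();print(s["ee_pos"],s["eef_rot"],s["finger_gap"],s["clock"])
out=[]
for c in("wrist","side","top"):
    f=imaging.grab_frame(c);D=imaging.trace(c,"former_mid")
    if D:
        x,cc=fit([(f,D[0]["pixels"].astype(float))],planar(FORM,.08),[.484,.284,-.085],[.01,.01,.05]);print(c,D[0]["p"],D[0]["extent"],x.round(4),cc)
    if c=="wrist": w=f["img"]
    if c=="side": sd=cv2.resize(f["img"][150:270,150:350],(700,420),interpolation=cv2.INTER_CUBIC)
cv2.imwrite("pics/w3.png",np.hstack([cv2.resize(w,(400,300)),cv2.resize(sd,(400,300))]))
E
```

```text
[0.37312431 0.29627254 0.18229188] [1.28153199e-01 3.13834585e+00 2.55451248e-03] 0.024125511412074533 9.45
wrist 0.81 [281.2, 308.4, 38.2, 93.9] [ 0.4832  0.2855 -0.0857] 0.24723490893083144
side 0.69 [206.2, 175.7, 36.3, 11.5] [ 0.4872  0.2857 -0.0921] 0.07268533081681872
top 0.82 [170.5, 264.7, 14.6, 40.2] [ 0.4848  0.2843 -0.0866] 0.1323910146582905
```

View pics/w3.png

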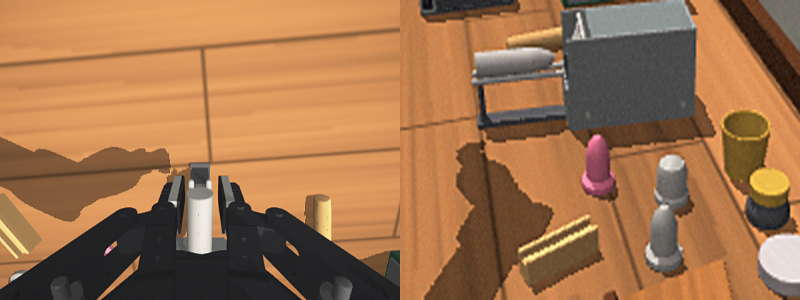

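The side crop shows the former lying in the groove between the rods, nose towards the flap. All cameras agree on its pose (0.485, 0.285, yaw −0.087). Now go behind the tail and push with closed fingers.

Call:
jog_arm(increments=[0, 0, -0.001, -0.04, 0, 0, -0.005, 0, 0, -0.001, -0.08, 0, 0, -0.005, 0, 0, -0.001, -0.089, 0, 0, -0.005, 0, 0.016, -0.002, -0.089, 0, 0, -0.005, 0, 0.031, -0.004, -0.089, 0, 0, -0.005, 0, 0.041, -0.005, -0.089, 0, 0, -0.005, 0, 0.054, -0.006, -0.089, 0, 0, -0.005, 0, 0.067, -0.007, -0.089, 0, 0, -0.005, 0, 0.08, -0.008, -0.089, 0, 0, -0.005, 0, 0.093, -0.009, -0.089, 0, 0, -0.005])

```text
clock: 11.0
ee_pos: [0.4617, 0.2881, 0.0929]
eef_rot: [-0.13, -3.126, 0.002]
wrist_force: [-12.7, 0.9, 9.0]
finger_gap: 0.0001
gripper_force: 6.1
```

```bash
python3 - <<'E'
from fit import *
f=imaging.grab_frame("side");D=imaging.trace("side","former_mid")
if D:
    x,cc=fit([(f,D[0]["pixels"].astype(float))],planar(FORM,.08),[.53,.281,-.085],[.01,.01,.05]);print(D[0]["p"],D[0]["extent"],x.round(4),cc)
sd=cv2.resize(f["img"][110:240,150:350],(800,520),interpolation=cv2.INTER_CUBIC)
cv2.imwrite("pics/p1.png",sd)
E
```

```text
0.63 [219.1, 173.1, 30.8, 12.3] [ 0.5316  0.2831 -0.0542] 0.24103032517354767
```

View pics/p1.png

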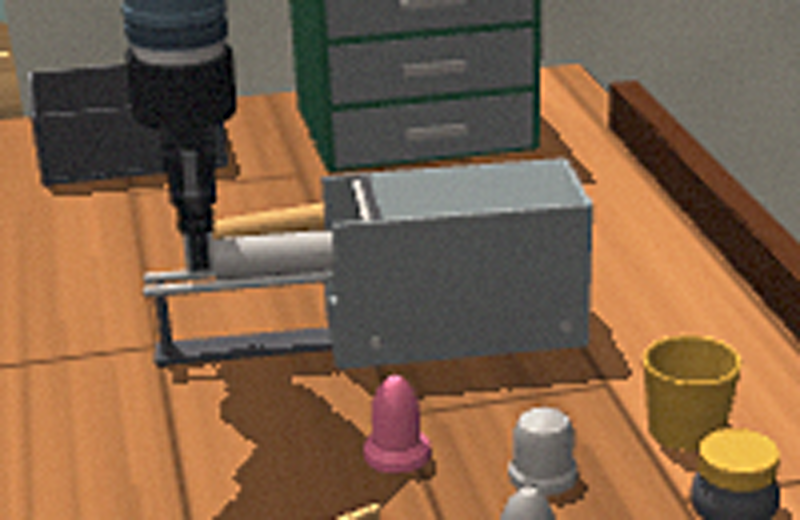

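The fingers push the tail and the nose is at the flap. Continue.

Call:
jog_arm(increments=[0, 0.012, -0.001, 0.001, 0, 0, 0, 0, 0.024, -0.002, 0.001, 0, 0, 0, 0, 0.036, -0.003, 0.001, 0, 0, 0, 0, 0.048, -0.004, 0.001, 0, 0, 0, 0, 0.058, -0.005, 0.001, 0, 0, 0, 0, 0.068, -0.006, 0.001, 0, 0, 0, 0, 0.077, -0.007, 0.001, 0, 0, 0, 0, 0.085, -0.008, 0.001, 0, 0, 0, 0, 0.092, -0.008, 0.001, 0, 0, 0, 0, 0.097, -0.009, 0.001, 0, 0, 0])

```text
clock: 12.35
ee_pos: [0.5642, 0.2777, 0.0932]
eef_rot: [-0.135, -3.138, 0.001]
wrist_force: [-3.4, -0.4, 0.0]
finger_gap: -0.0
gripper_force: 1.5
```

```bash
python3 - <<'E'
from fit import *
a=imaging.grab_frame("side");D=imaging.trace("side","former_mid");print([(d["p"],d["extent"]) for d in D])
b=imaging.grab_frame("top");D=imaging.trace("top","former_mid");print([(d["p"],d["extent"]) for d in D])
cv2.imwrite("pics/p2.png",np.hstack([cv2.resize(a["img"][120:240,170:330],(400,300),interpolation=cv2.INTER_CUBIC),cv2.resize(b["img"][160:280,110:270],(400,300),interpolation=cv2.INTER_CUBIC)]))
E
```

```text
[]
[]
```

View pics/p2.png

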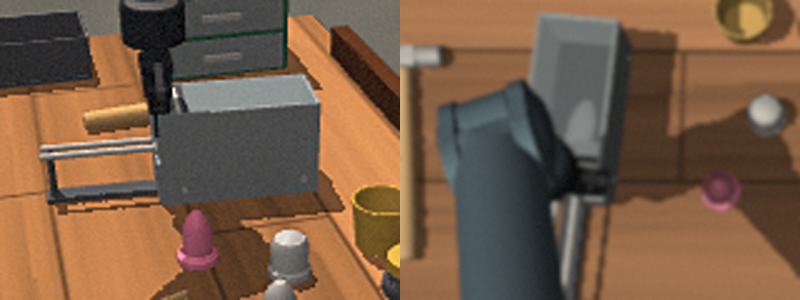

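The nose is visible under the clear roof. Fingers are ~24 mm past the edge, so retract and look.

Call:
jog_arm(increments=[0, 0.001, 0, 0, 0, 0, 0, 0, 0.001, 0, 0, 0, 0, 0, 0, 0.001, 0, 0, 0, 0, 0, 0, -0.03, 0.003, 0, 0, 0, 0, 0, -0.08, 0.007, 0, 0, 0, 0, 0, -0.13, 0.011, 0.02, 0, 0, 0, 0, -0.15, 0.013, 0.07, 0, 0, 0, 0, -0.15, 0.013, 0.12, 0, 0, 0, 0.085, -0.11, -0.04, 0.12, 0, 0, 0, 0.085, -0.07, -0.1, 0.12, 0, 0, 0])

```text
clock: 13.8
ee_pos: [0.4905, 0.1892, 0.2166]
eef_rot: [0.13, 3.13, 0.007]
wrist_force: [0.0, 0.4, 0.2]
finger_gap: 0.0359
gripper_force: 0.0
```

```bash
python3 - <<'E'
from fit import *
s=status.observe();print(s["ee_pos"],s["clock"])
a=imaging.grab_frame("side")
b=imaging.grab_frame("top")
for l in("former_mid","flap","bell_mid","acorn_mid"): D=imaging.trace("top",l);print(l,[(round(d["p"],2),d["extent"]) for d in D])
cv2.imwrite("pics/p3.png",np.hstack([cv2.resize(a["img"][130:230,190:300],(400,364),interpolation=cv2.INTER_CUBIC),cv2.resize(b["img"][155:255,130:240],(400,364),interpolation=cv2.INTER_CUBIC)]))
E
```

```text
[0.49048561 0.18923032 0.21655075] 13.8
former_mid [(0.71, [357.6, 235.6, 81.2, 61.0]), (0.32, [178.6, 223.5, 47.1, 121.3])]
flap []
bell_mid [(0.62, [289.0, 217.8, 15.6, 15.4]), (0.59, [236.4, 234.8, 14.1, 14.0])]
acorn_mid [(0.73, [256.9, 205.9, 18.4, 18.1])]
```

View pics/p3.png

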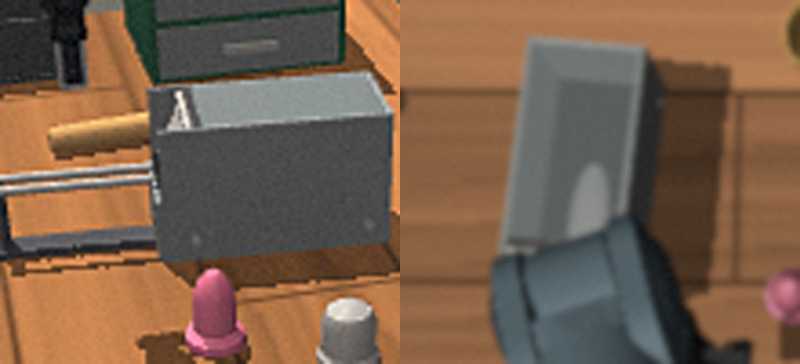

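Call:
jog_arm(increments=[0.07, 0.128, -0.23, -0.05, 0, 0, -0.1, 0.07, 0.128, -0.23, -0.05, 0, 0, -0.1, 0.07, 0.128, -0.23, -0.05, 0, 0, -0.1, 0.07, 0.128, -0.23, -0.05, 0, 0, -0.1, 0.07, 0.128, -0.23, -0.05, 0, 0, -0.1, 0.07, 0.128, -0.23, -0.05, 0, 0, -0.1, 0.07, 0.128, -0.23, -0.05, 0, 0, -0.1, 0.07, 0.128, -0.23, -0.05, 0, 0, -0.1, 0.07, 0.128, -0.23, -0.05, 0, 0, -0.1, 0.07, 0.128, -0.23, -0.05, 0, 0, -0.1])

```text
clock: 15.35
ee_pos: [0.6146, -0.0402, 0.1638]
eef_rot: [0.29, 3.128, 0.001]
wrist_force: [0.1, -0.3, 0.5]
finger_gap: 0.07
gripper_force: 0.0
```

```bash
python3 - <<'E'
from fit import *
s=status.observe();print(s["ee_pos"],s["eef_rot"],s["clock"],s["finger_gap"])
f=imaging.grab_frame("wrist");D=imaging.trace("wrist","bell_mid")
for d in D:
    x,c=fit([(f,d["pixels"].astype(float))],planar(BELL,0),[.621,-.0515],[.01,.01]);print("bell",round(d["p"],2),d["extent"],x.round(4),round(c,3))
D=imaging.trace("wrist","acorn_mid")
for d in D:
    x,c=fit([(f,d["pixels"].astype(float))],planar(ACORN,0),[.662,.05],[.01,.01]);print("acorn",round(d["p"],2),d["extent"],x.round(4),round(c,3))
b=imaging.grab_frame("top");D=imaging.trace("top","flap");print("flap",[(round(d["p"],2),d["extent"]) for d in D])
cv2.imwrite("pics/p4.png",np.hstack([cv2.resize(f["img"],(400,300)),cv2.resize(b["img"][155:255,120:253],(400,300),interpolation=cv2.INTER_CUBIC)]))
E
```

```text
[ 0.61463757 -0.04022238  0.16379849] [2.89557975e-01 3.12800838e+00 5.64751455e-04] 15.35 0.06995870996830593
bell 0.94 [440.7, 122.0, 76.0, 55.1] [ 0.5805 -0.035 ] 1.689
bell 0.6 [275.5, 208.6, 44.4, 52.1] [ 0.6227 -0.0487] 0.115
acorn 0.68 [382.9, 229.7, 57.6, 58.0] [0.6626 0.0503] 0.063
acorn 0.27 [551.0, 222.0, 13.7, 115.0] [ 0.9931 -0.3194] 1.0
flap []
```

View pics/p4.png

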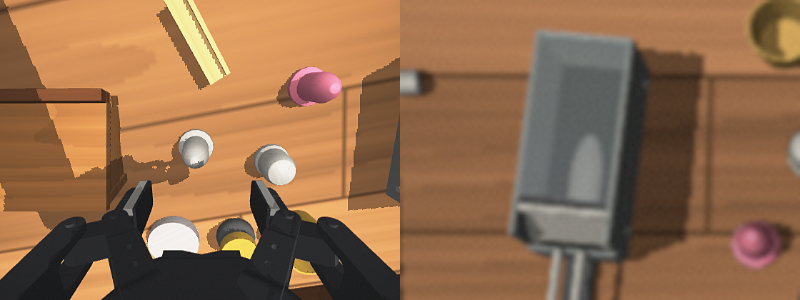

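Right half: the flap plate is back in its initial shut look, with the former inside. Left half: the grey bell at wrist (275,209) is the one meant. The pink one (441,122) is not, nor is the acorn (383,230). Grasp the bell.

Call:
jog_arm(increments=[0.07, 0.0075, -0.01, -0.05, 0, 0, 0, 0.07, 0.0075, -0.01, -0.1, 0, 0, 0, 0.07, 0.0075, -0.01, -0.12, 0, 0, 0, 0.07, 0.0075, -0.01, -0.127, 0, 0, 0, 0, 0.0075, -0.01, -0.127, 0, 0, 0, 0, 0.0075, -0.01, -0.127, 0, 0, 0, 0, 0.0075, -0.01, -0.127, 0, 0, 0, 0, 0.0075, -0.01, -0.127, 0, 0, 0, 0, 0.0075, -0.01, -0.127, 0, 0, 0, 0, 0.0075, -0.01, -0.127, 0, 0, 0], force=50)

```text
clock: 16.85
ee_pos: [0.6243, -0.0509, 0.039]
eef_rot: [0.291, 3.124, 0.001]
wrist_force: [-0.1, 0.4, 7.1]
finger_gap: 0.0325
gripper_force: 50.4
```

Call:
jog_arm(increments=[0, 0, 0, 0.06, 0, 0, 0, 0, 0, 0, 0.12, 0, 0, 0, 0, -0.025, -0.055, 0.123, -0.014, -0.077, 0, 0, -0.05, -0.11, 0.123, -0.028, -0.155, 0, 0, -0.075, -0.165, 0.123, -0.056, -0.309, 0, 0, -0.109, -0.225, 0.123, -0.056, -0.309, 0, 0, -0.109, -0.235, 0.123, -0.056, -0.309, 0, 0, -0.109, -0.235, 0.123, -0.056, -0.309, 0, 0, -0.109, -0.235, 0.123, -0.056, -0.309, 0, 0, -0.109, -0.235, 0.123, -0.056, -0.309, 0])

```text
clock: 18.1
ee_pos: [0.5142, -0.2836, 0.1592]
eef_rot: [0.257, 2.818, -0.037]
wrist_force: [-0.6, 1.3, -2.9]
finger_gap: 0.0325
gripper_force: 50.8
```

```bash
cat > bd.py <<'E'
from fit import *
B=np.array([.5249,-.2413,.0355]);M=Rz(-.18)@Ro.from_euler('y',-np.radians(18)).as_matrix()
def st():
    s=status.observe();R=Ro.from_rotvec(s["eef_rot"]).as_matrix()
    print("tcp",s["ee_pos"].round(4),"in board mm",(M.T@(s["ee_pos"]-B)*1000).round(1),"tool in board z",(M.T@R[:,2]).round(3),"y",(M.T@R[:,1]).round(3),"F board",(M.T@s["wrist_force"]).round(1),"gap",round(s["finger_gap"],4),s["clock"])
    return s,R
def look(c,l,ch,pos0,near=None):
    # fit offset (board x,y) of an upright-on-board former, underside height h
    f=imaging.grab_frame(c);D=imaging.trace(c,l)
    for d in D[:2]:
        for h in pos0[2:]:
            md=lambda v:(ch,lambda k:(k+[0,0,h])@M.T+B+M[:,0]*v[0]+M[:,1]*v[1])
            x,cc=fit([(f,d["pixels"].astype(float))],md,pos0[:2],[.01,.01]);print(c,l,round(d["p"],2),d["extent"],"board x,y",(x*1000).round(1),"h",h,round(cc,3))
E
python3 - <<'E'
from bd import *
s,R=st();q=M.T@(s["ee_pos"]-B)
for c in("side","top","wrist"): look(c,"bell_mid",BELL,[q[0],q[1],q[2]-.039])
E
```

```text
tcp [ 0.5142 -0.2836  0.1592] in board mm [ 35.4 -43.6 118.6] tool in board z [-0.001  0.002 -1.   ] y [0.002 1.    0.002] F board [-1.7  1.2 -2.5] gap 0.0325 18.1
side bell_mid 0.74 [241.1, 174.8, 115.4, 53.0] board x,y [-1926.5  2283.4] h 0.07957956403218519 1.0
side bell_mid 0.65 [267.2, 278.8, 24.3, 36.7] board x,y [ 36.3 -44.2] h 0.07957956403218519 1.287
top bell_mid 0.55 [237.5, 236.0, 15.4, 14.8] board x,y [ 35.4 -43.6] h 0.07957956403218519 2.344
wrist bell_mid 0.9 [282.4, 269.1, 82.1, 118.5] board x,y [ 33.2 -44.9] h 0.07957956403218519 0.1
```

Call:
jog_arm(increments=[0, 0.009, -0.0015, -0.0285, 0, 0, 0, 0, 0.018, -0.003, -0.057, 0, 0, 0, 0, 0.022, -0.004, -0.0685, 0, 0, 0, 0, 0.023, -0.004, -0.072, 0, 0, 0, 0, 0.0234, -0.0042, -0.0735, 0, 0, 0, 0, 0.0237, -0.0043, -0.0745, 0, 0, 0, 0, 0.024, -0.0044, -0.0755, 0, 0, 0, 0, 0.0244, -0.0045, -0.0765, 0, 0, 0, 0, 0.0244, -0.0045, -0.0765, 0, 0, 0, 0, 0.0244, -0.0045, -0.0765, 0, 0, 0])

```text
clock: 19.65
ee_pos: [0.5377, -0.2906, 0.0836]
eef_rot: [0.263, 2.816, -0.038]
wrist_force: [-2.3, 0.8, 4.8]
finger_gap: 0.0323
gripper_force: 51.4
```

```bash
python3 - <<'E'
from bd import *
s,R=st()
look("wrist","bell_mid",BELL,[.033,-.044,0.])
f=imaging.grab_frame("wrist");D=imaging.trace("wrist","board");print([(round(d["p"],2),d["extent"]) for d in D])
E
```

```text
tcp [ 0.5377 -0.2906  0.0836] in board mm [ 35.2 -46.3  39.2] tool in board z [ 0.  0. -1.] y [0.006 1.    0.   ] F board [-0.9  0.4  5.3] gap 0.0323 19.65
wrist bell_mid 0.83 [283.1, 268.7, 82.2, 119.4] board x,y [ 32.6 -45.9] h 0.0 0.134
[(0.63, [362.9, 265.1, 393.7, 204.8])]
```

Call:
jog_arm(increments=[0, -0.0009, 0.0002, -0.0003, 0, 0, 0, 0, -0.0019, 0.0003, -0.0006, 0, 0, 0, 0, -0.0028, 0.0005, -0.0009, 0, 0, 0, 0, -0.0037, 0.0007, -0.0012, 0, 0, 0, 0, -0.0047, 0.0009, -0.0015, 0, 0, 0, 0, -0.0056, 0.001, -0.0019, 0, 0, 0, 0, -0.0066, 0.0012, -0.0022, 0, 0, 0, 0, -0.007, 0.0013, -0.0023, 0, 0, 0, 0, -0.007, 0.0013, -0.0023, 0, 0, 0, 0, -0.007, 0.0013, -0.0023, 0, 0, 0])

```text
clock: 21.1
ee_pos: [0.5314, -0.2901, 0.0816]
eef_rot: [0.263, 2.814, -0.041]
wrist_force: [1.6, -0.3, 5.8]
finger_gap: 0.0324
gripper_force: 51.5
```

```bash
python3 - <<'E'
from bd import *
s,R=st()
look("wrist","bell_mid",BELL,[.026,-.044,0.])
E
```

```text
tcp [ 0.5314 -0.2901  0.0816] in board mm [ 28.6 -46.9  39.2] tool in board z [ 0.002 -0.001 -1.   ] y [ 0.006  1.    -0.001] F board [ 3.3 -0.   5. ] gap 0.0324 21.1
wrist bell_mid 0.8 [279.5, 268.9, 81.0, 119.9] board x,y [ 26.2 -47. ] h 0.0 0.108
```

Call:
jog_arm(increments=[0, -0.0005, 0.0001, -0.0002, 0, 0, 0, 0, -0.001, 0.0002, -0.0003, 0, 0, 0, 0, -0.0014, 0.0003, -0.0005, 0, 0, 0, 0, -0.0019, 0.0003, -0.0006, 0, 0, 0, 0, -0.0023, 0.0004, -0.0008, 0, 0, 0, 0, -0.0028, 0.0005, -0.0009, 0, 0, 0, 0, -0.0032, 0.0006, -0.0011, 0, 0, 0, 0, -0.0032, 0.0006, -0.0011, 0, 0, 0, 0, -0.0032, 0.0006, -0.0011, 0, 0, 0, 0, -0.0032, 0.0006, -0.0011, 0, 0, 0])

```text
clock: 22.45
ee_pos: [0.5283, -0.2896, 0.0806]
eef_rot: [0.263, 2.814, -0.041]
wrist_force: [2.1, -1.2, 5.9]
finger_gap: 0.0325
gripper_force: 51.5
```

```bash
python3 - <<'E'
from bd import *
s,R=st()
look("wrist","bell_mid",BELL,[.024,-.044,0.])
E
```

```text
tcp [ 0.5283 -0.2896  0.0806] in board mm [ 25.3 -47.   39.2] tool in board z [ 0.002 -0.001 -1.   ] y [ 0.006  1.    -0.001] F board [ 4.  -0.8  4.9] gap 0.0325 22.45
wrist bell_mid 0.8 [283.4, 270.3, 79.1, 111.4] board x,y [ 23.  -46.9] h 0.0 0.122
wrist bell_mid 0.57 [553.1, 355.6, 13.8, 25.5] board x,y [-41.9 -46.1] h 0.0 34.865
```

Call:
jog_arm(increments=[0, -0.0005, 0.0001, -0.0002, 0, 0, 0, 0, -0.001, 0.0002, -0.0003, 0, 0, 0, 0, -0.0014, 0.0003, -0.0005, 0, 0, 0, 0, -0.0019, 0.0003, -0.0006, 0, 0, 0, 0, -0.0023, 0.0004, -0.0008, 0, 0, 0, 0, -0.0028, 0.0005, -0.0009, 0, 0, 0, 0, -0.0032, 0.0006, -0.0011, 0, 0, 0, 0, -0.0032, 0.0006, -0.0011, 0, 0, 0, 0, -0.0032, 0.0006, -0.0011, 0, 0, 0, 0, -0.0032, 0.0006, -0.0011, 0, 0, 0])

```text
clock: 23.8
ee_pos: [0.5274, -0.2893, 0.0805]
eef_rot: [0.261, 2.81, -0.043]
wrist_force: [7.2, -1.5, 3.8]
finger_gap: 0.0325
gripper_force: 51.2
```

```bash
python3 - <<'E'
from bd import *
s,R=st()
look("wrist","bell_mid",BELL,[.021,-.044,0.])
E
```

```text
tcp [ 0.5274 -0.2893  0.0805] in board mm [ 24.4 -46.8  39.4] tool in board z [ 0.006 -0.002 -1.   ] y [ 0.005  1.    -0.002] F board [ 8.1 -0.2  1.4] gap 0.0325 23.8
wrist bell_mid 0.6 [281.2, 271.6, 83.4, 110.8] board x,y [ 22.  -46.5] h 0.0 0.164
```

Call:
jog_arm(increments=[0, 0.0018, -0.0003, 0.0006, 0, 0, 0, 0, 0.0018, -0.0003, 0.0006, 0, 0, 0, 0.04, 0.0018, -0.0003, 0.0006, 0, 0, 0, 0.055, 0.0018, -0.0003, 0.0006, 0, 0, 0, 0.06, 0.0018, -0.0003, 0.0006, 0, 0, 0, 0.06, -0.0045, 0.001, 0.02, 0, 0, 0, 0.06, -0.0137, 0.0027, 0.049, 0, 0, 0, 0.06, -0.0225, 0.004, 0.077, 0, 0, 0, 0.07, -0.0225, 0.03, 0.1, 0, 0, 0, 0.07, -0.01, 0.08, 0.11, 0.03, 0.16, 0])

```text
clock: 25.15
ee_pos: [0.508, -0.2106, 0.188]
eef_rot: [0.295, 2.984, -0.017]
wrist_force: [1.8, -0.4, -1.6]
finger_gap: 0.0702
gripper_force: 0.0
```

```bash
python3 - <<'E'
from bd import *
s,R=st()
for c in("wrist","side","top"): look(c,"bell_mid",BELL,[.022,-.046,0.])
E
```

```text
tcp [ 0.508  -0.2106  0.188 ] in board mm [ 26.1  27.2 151.9] tool in board z [-0.17   0.    -0.985] y [ 0.017  1.    -0.003] F board [ 1.3 -0.1 -2.1] gap 0.0702 25.15
wrist bell_mid 0.79 [201.6, 226.2, 51.7, 51.8] board x,y [ 23.  -45.9] h 0.0 0.043
wrist bell_mid 0.69 [35.9, 152.3, 71.8, 167.4] board x,y [ 3.2 25.3] h 0.0 1.644
side bell_mid 0.72 [274.2, 308.9, 24.3, 34.6] board x,y [ 25.7 -46.6] h 0.0 0.085
side bell_mid 0.58 [292.2, 413.9, 32.1, 12.2] board x,y [-107498.3  197956.5] h 0.0 1.0
top bell_mid 0.52 [238.1, 235.2, 11.5, 13.5] board x,y [  6.9 -21. ] h 0.0 2.288
```

Call:
jog_arm(increments=[0.075, 0.147, 0.2595, -0.02, 0.026, 0.149, 0, 0.075, 0.147, 0.2595, -0.02, 0.026, 0.149, 0, 0.075, 0.147, 0.2595, -0.02, 0.026, 0.149, 0, 0.075, 0.147, 0.2595, -0.02, 0.026, 0.149, 0, 0.075, 0.147, 0.2595, -0.03, 0.026, 0.149, 0, 0.075, 0.147, 0.2595, -0.03, 0.026, 0.149, 0, 0.075, 0.147, 0.2595, -0.03, 0.026, 0.149, 0, 0.075, 0.147, 0.2595, -0.03, 0.026, 0.149, 0, 0.075, 0.147, 0.2595, -0.03, 0.026, 0.149, 0, 0.075, 0.147, 0.2595, -0.03, 0.026, 0.149, 0])

```text
clock: 26.7
ee_pos: [0.6611, 0.0504, 0.159]
eef_rot: [0.294, 3.127, 0.0]
wrist_force: [0.4, 0.1, 0.6]
finger_gap: 0.0751
gripper_force: 0.0
```

```bash
python3 - <<'E'
from bd import *
s=status.observe();R=Ro.from_rotvec(s["eef_rot"]).as_matrix();print(s["ee_pos"],R[:,2].round(3),R[:,1].round(3),s["clock"])
for c,p in(("wrist",None),("side",None)):
    f=imaging.grab_frame(c)
    for d in imaging.trace(c,"acorn_mid"):
        x,cc=fit([(f,d["pixels"].astype(float))],planar(ACORN,0),[.6625,.05],[.01,.01]);print(c,round(d["p"],2),d["extent"],x.round(4),round(cc,3))
E
```

```text
[0.66112634 0.0504319  0.15900435] [ 0.  0. -1.] [0.186 0.982 0.   ] 26.7
wrist 0.6 [282.1, 200.7, 49.9, 58.8] [0.6628 0.0512] 0.076
side 0.79 [284.8, 223.7, 14.7, 26.6] [0.6639 0.0474] 0.077
side 0.2 [335.4, 228.7, 15.2, 25.4] [ 3.1124 12.8687] 1.0
```

Call:
jog_arm(increments=[0.075, 0.0015, 0, -0.05, 0, 0, 0, 0.075, 0.0015, 0, -0.1, 0, 0, 0, 0.075, 0.0015, 0, -0.117, 0, 0, 0, 0.075, 0.0015, 0, -0.123, 0, 0, 0, 0, 0.0015, 0, -0.123, 0, 0, 0, 0, 0.0015, 0, -0.123, 0, 0, 0, 0, 0.0015, 0, -0.123, 0, 0, 0, 0, 0.0015, 0, -0.123, 0, 0, 0, 0, 0.0015, 0, -0.123, 0, 0, 0, 0, 0.0015, 0, -0.123, 0, 0, 0], force=50)

```text
clock: 28.15
ee_pos: [0.6649, 0.0513, 0.0382]
eef_rot: [0.291, 3.124, 0.001]
wrist_force: [-0.4, -1.2, 6.7]
finger_gap: 0.0402
gripper_force: 51.5
```

Call:
jog_arm(increments=[0, 0, 0, 0.06, 0, 0, 0, 0, 0, 0, 0.12, 0, 0, 0, 0, -0.03, -0.055, 0.123, -0.014, -0.077, 0, 0, -0.06, -0.11, 0.123, -0.028, -0.155, 0, 0, -0.09, -0.165, 0.123, -0.056, -0.309, 0, 0, -0.12, -0.215, 0.123, -0.056, -0.309, 0, 0, -0.135, -0.247, 0.123, -0.056, -0.309, 0, 0, -0.135, -0.247, 0.123, -0.056, -0.309, 0, 0, -0.135, -0.247, 0.123, -0.056, -0.309, 0, 0, -0.135, -0.247, 0.123, -0.056, -0.309, 0])

```text
clock: 29.4
ee_pos: [0.5283, -0.1936, 0.1583]
eef_rot: [0.258, 2.817, -0.037]
wrist_force: [-0.4, 0.7, -2.6]
finger_gap: 0.0403
gripper_force: 52.1
```

```bash
python3 - <<'E'
from bd import *
s,R=st();q=M.T@(s["ee_pos"]-B)
look("wrist","acorn_mid",ACORN,[q[0],q[1],q[2]-.0382])
E
```

```text
tcp [ 0.5283 -0.1936  0.1583] in board mm [ 33.   47.5 118.4] tool in board z [-0.001  0.002 -1.   ] y [0.003 1.    0.002] F board [-1.3  0.6 -2.3] gap 0.0403 29.4
wrist acorn_mid 0.87 [282.0, 268.1, 84.3, 110.5] board x,y [30.7 47.7] h 0.0802241178854906 0.113
```

Call:
jog_arm(increments=[0, 0.009, -0.0015, -0.0285, 0, 0, 0, 0, 0.018, -0.003, -0.057, 0, 0, 0, 0, 0.022, -0.004, -0.0685, 0, 0, 0, 0, 0.023, -0.004, -0.072, 0, 0, 0, 0, 0.0234, -0.0042, -0.0735, 0, 0, 0, 0, 0.0237, -0.0043, -0.0745, 0, 0, 0, 0, 0.024, -0.0044, -0.0755, 0, 0, 0, 0, 0.0244, -0.0045, -0.0765, 0, 0, 0, 0, 0.0246, -0.0045, -0.077, 0, 0, 0, 0, 0.0246, -0.0045, -0.077, 0, 0, 0])

```text
clock: 30.75
ee_pos: [0.5523, -0.2, 0.0822]
eef_rot: [0.263, 2.816, -0.038]
wrist_force: [-5.0, 0.9, 5.6]
finger_gap: 0.04
gripper_force: 52.9
```

```bash
python3 -c "
from bd import *
st()"
```

```text
tcp [ 0.5523 -0.2     0.0822] in board mm [33.  45.5 38.3] tool in board z [ 0.     0.001 -1.   ] y [0.006 1.    0.001] F board [-3.1  0.   6.9] gap 0.04 30.75
```

Contact at the expected height (38.3 mm). Slide down to the cleat: 8 mm, then feel.

Call:
jog_arm(increments=[0, -0.0009, 0.0002, -0.0003, 0, 0, 0, 0, -0.0019, 0.0003, -0.0006, 0, 0, 0, 0, -0.0028, 0.0005, -0.0009, 0, 0, 0, 0, -0.0037, 0.0007, -0.0012, 0, 0, 0, 0, -0.0047, 0.0009, -0.0015, 0, 0, 0, 0, -0.0056, 0.001, -0.0019, 0, 0, 0, 0, -0.0066, 0.0012, -0.0022, 0, 0, 0, 0, -0.0075, 0.0014, -0.0025, 0, 0, 0, 0, -0.0075, 0.0014, -0.0025, 0, 0, 0, 0, -0.0075, 0.0014, -0.0025, 0, 0, 0])

```text
clock: 32.0
ee_pos: [0.5462, -0.1991, 0.0801]
eef_rot: [0.263, 2.813, -0.04]
wrist_force: [1.9, 0.3, 6.7]
finger_gap: 0.0404
gripper_force: 52.9
```

```bash
python3 -c "
from bd import *
st()"
```

```text
tcp [ 0.5462 -0.1991  0.0801] in board mm [26.5 45.3 38.3] tool in board z [ 0.003 -0.    -1.   ] y [ 0.006  1.    -0.   ] F board [3.8 0.7 5.8] gap 0.0404 32.0
```

Call:
jog_arm(increments=[0, -0.0005, 0.0001, -0.0002, 0, 0, 0, 0, -0.001, 0.0002, -0.0003, 0, 0, 0, 0, -0.0014, 0.0003, -0.0005, 0, 0, 0, 0, -0.0019, 0.0003, -0.0006, 0, 0, 0, 0, -0.0023, 0.0004, -0.0008, 0, 0, 0, 0, -0.0028, 0.0005, -0.0009, 0, 0, 0, 0, -0.0032, 0.0006, -0.0011, 0, 0, 0, 0, -0.0037, 0.0007, -0.0012, 0, 0, 0, 0, -0.0037, 0.0007, -0.0012, 0, 0, 0, 0, -0.0037, 0.0007, -0.0012, 0, 0, 0])

```text
clock: 33.25
ee_pos: [0.5441, -0.1988, 0.0796]
eef_rot: [0.262, 2.81, -0.041]
wrist_force: [5.9, -0.5, 4.9]
finger_gap: 0.0405
gripper_force: 52.6
```

```bash
python3 -c "
from bd import *
st()"
```

```text
tcp [ 0.5441 -0.1988  0.0796] in board mm [24.4 45.3 38.5] tool in board z [ 0.006 -0.001 -1.   ] y [ 0.006  1.    -0.001] F board [7.1 0.6 2.8] gap 0.0405 33.25
```

Cleat felt at the same place as for the bell (24.4). Release and retreat.

Call:
jog_arm(increments=[0, 0.0015, -0.0003, 0.0005, 0, 0, 0, 0, 0.0015, -0.0003, 0.0005, 0, 0, 0, 0.05, 0.0015, -0.0003, 0.0005, 0, 0, 0, 0.06, 0.0015, -0.0003, 0.0005, 0, 0, 0, 0.066, 0.0015, -0.0003, 0.0005, 0, 0, 0, 0.066, -0.0045, 0.001, 0.02, 0, 0, 0, 0.066, -0.0137, 0.0027, 0.049, 0, 0, 0, 0.066, -0.0225, 0.004, 0.077, 0, 0, 0, 0.07, -0.0225, 0.03, 0.11, 0, 0, 0, 0.07, -0.04, 0.09, 0.15, 0, 0, 0])

```text
clock: 34.5
ee_pos: [0.5047, -0.1214, 0.2202]
eef_rot: [0.268, 2.817, -0.041]
wrist_force: [0.8, 1.8, 0.6]
finger_gap: 0.0702
gripper_force: 0.0
```

Call:
jog_arm(increments=[0.07, -0.05, 0.08, 0.03, 0, 0, 0, 0.07, -0.05, 0.08, 0.03, 0, 0, 0, 0.07, -0.05, 0.08, 0.03, 0, 0, 0, 0.07, -0.05, 0.08, 0.03, 0, 0, 0, 0.07, -0.05, 0.08, 0.03, 0, 0, 0, 0.07, -0.05, 0.08, 0.03, 0, 0, 0, 0.07, -0.05, 0.08, 0.03, 0, 0, 0, 0.07, -0.05, 0.08, 0.03, 0, 0, 0, 0.07, -0.05, 0.08, 0.03, 0, 0, 0, 0.07, -0.05, 0.08, 0.03, 0, 0, 0])

```text
clock: 35.75
ee_pos: [0.4549, -0.0402, 0.2494]
eef_rot: [0.262, 2.817, -0.038]
wrist_force: [1.1, -0.4, -0.1]
finger_gap: 0.0703
gripper_force: 0.0
```

```bash
python3 - <<'E'
from bd import *
st()
for c in("side","top","wrist"):
    look(c,"bell_mid",BELL,[.022,-.046,0.]);look(c,"acorn_mid",ACORN,[.022,.046,0.])
# flap/former: compare box region of top view with initial picture
f=imaging.grab_frame("top");a=cv2.imread("pics/top0.png");b=cv2.resize(f["img"],(784,588))
d=cv2.absdiff(a,b).max(2)
reg=lambda u0,u1,v0,v1:d[int(v0*1.4):int(v1*1.4),int(u0*1.4):int(u1*1.4)]
print("flap diff",reg(160,190,223,238).mean(),"interior",reg(170,192,180,220).mean(),"rods",reg(165,180,240,285).mean())
m=(reg(165,195,170,225)>20);ys,xs=np.nonzero(m);print(m.sum(),xs.min()/1.4+165,xs.max()/1.4+165,ys.min()/1.4+170,ys.max()/1.4+170)
for s in(0,.02,.05,.1,.12,.14):
    p=np.array([[s,0,.028]])@Rz(-.087).T+[.5835,.2767,0];print(s,proj(f,p).round(1))
for l in("tin","cup","blanks","wrench","hammer","key"):
    D=imaging.trace("top",l);print(l,[(round(q["p"],2),np.round(q["extent"][:2],0)) for q in D[:1]])
E
```

```text
tcp [ 0.4549 -0.0402  0.2494] in board mm [-33.6 185.3 235.9] tool in board z [-0.001  0.001 -1.   ] y [0.006 1.    0.001] F board [ 1.1 -0.2 -0.4] gap 0.0703 35.75
side bell_mid 0.84 [249.1, 216.7, 16.1, 21.8] board x,y [-107498.3  197956.5] h 0.0 1.0
side bell_mid 0.79 [274.8, 309.4, 26.8, 40.9] board x,y [ 25.5 -46.3] h 0.0 0.073
side acorn_mid 0.69 [266.9, 278.4, 23.1, 35.5] board x,y [25.9 44.6] h 0.0 0.069
top bell_mid 0.69 [238.9, 234.3, 13.2, 12.4] board x,y [  6.9 -21. ] h 0.0 2.212
top bell_mid 0.59 [371.1, 244.1, 18.3, 17.7] board x,y [ 23.3 -47.6] h 0.0 0.051
top acorn_mid 0.69 [339.6, 240.2, 18.2, 18.2] board x,y [24.1 44.8] h 0.0 0.088
wrist bell_mid 0.84 [90.5, 229.6, 55.8, 41.9] board x,y [ 23.1 -45.6] h 0.0 0.071
wrist bell_mid 0.69 [408.1, 185.7, 43.5, 49.4] board x,y [-43.1 186.2] h 0.0 1.915
wrist acorn_mid 0.82 [166.8, 228.9, 51.7, 43.5] board x,y [22.7 46.3] h 0.0 0.08
flap diff 2.7947845804988662 interior 10.861346915676288 rods 2.727891156462585
397 176.42857142857142 187.14285714285714 200.71428571428572 222.14285714285714
0 [[179.  230.2]]
0.02 [[179.9 223.6]]
0.05 [[181.2 213.7]]
0.1 [[183.3 197.4]]
0.12 [[184.1 191. ]]
0.14 [[184.9 184.6]]
tin [(0.88, array([277., 169.]))]
cup [(0.88, array([247., 166.]))]
blanks [(0.96, array([311., 172.]))]
wrench [(0.72, array([179., 225.]))]
hammer [(0.74, array([112., 222.]))]
key [(0.67, array([112., 222.]))]
```

Both short formers are against the cleat. The flap region is unchanged from the initial picture, so it is shut. The former's nose is at about box x ≈ 0.09, putting its centre at about 0.03. The bystanders I could check are in place. Hand in.

```bash
python3 -c "
from station import close_job
print(close_job())"
```

```text
the job is handed in; nothing more can be done
None
```

I handed the job in at about 36 s. By my camera and force checks, the long former is in the box with the flap shut behind it and both short formers stand against the cleat; the tin, cup and blanks still look in place, I couldn't confirm the wrench, hammer and key, no verdict came back, and I viewed 11 pictures, one over the limit of 10.

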